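# Clamp the opened phone in the torque-limited holder

### The job

The opened phone lies half out of its bench holder. Push it gently along between the jaws until its far end is home against the end stop, then swing the holder's handle clockwise (seen from above) with a sideways push until it slips (clicks), stop there at once so it is not forced on past the click, and let the handle go, leaving the phone clamped. Do not disturb the jar, the roll of tape or the loupe standing around.

Things in the scene. Friction and masses are not known exactly. Their poses are not given: they have to be found in the camera images.
- holder: Low phone holder fixed to the bench: aluminium plate 8 mm thick spanning its x -92 to 98, y -130 to 60 mm. Origin at bench height, straight under the clamped phone's centre; +x is the way the phone is pushed home. A grey housing (x -25 to 25, y -124 to -80, top z 40 mm) carries the handle. Place and yaw vary
- stop_face (a point): middle of the end stop's face, 73 mm along +x from the holder's origin, 15 mm above the bench; the stop is 50 mm wide and reaches 22 mm above the bench. The phone is home when its far end touches it
- jaw_face (a point): middle of the sliding jaw's face, on the holder's -y side. It closes toward the holder's +y; the fixed jaw's face is at holder y 35 mm. Both dark jaws are 100 mm long (holder x -50 to 50) and reach 24 mm above the bench
- phone: Opened phone with its board up, 146 (x) x 70 (y) x 10 mm (its solid frame is 8 mm high), loose, lying flat on the holder's plate partly between the jaws. Origin at the centre of its underside, x along its length toward the end stop. At the start its far end is 28 to 45 mm short of the stop and its near end overhangs the plate's near edge
- spindle (a joint): turn of the clamp screw in rad, 0 = fully open (jaws 85 mm apart), growing clockwise seen from above; closes the sliding jaw by 12 mm per rad, so it grips the phone at about 1.25 rad. Starts between 0 and 0.7, takes about 0.32 N m (4 N at the grip) to turn, and stays where it is left
- handle (a joint): slip of the handle against the clamp screw in rad, clockwise. Stays 0 while both turn together. Once the jaw holds the phone, the handle slips at 0.6 to 0.7 N m (7 to 8 N at the grip) and this value grows; it springs back to 0 when let go. 0.08 counts as the click; over 0.25 is forcing it
- handle_grip (a point): middle of the handle's black round grip: 17 mm thick, 54 mm long, level, centre 55 mm above the bench, 85 mm from the handle's axis (handle reaches 112 mm out). Seen from above the handle starts pointing roughly to the holder's -y and swings clockwise toward the robot (holder's -x). Its hub is the highest point, 71 mm
- handle_axis (a point): point on the handle's vertical turning axis, at the height of the grip's centre
- paste_jar: bystander: round jar 59 mm wide, 47 mm high, origin under its centre; leave it alone
- loupe: bystander: eye loupe 47 mm wide, 36 mm high, origin under its centre; leave it alone
- kapton_roll: bystander: roll of tape lying flat, 68 mm wide, 12 mm high, origin under its centre; leave it alone

How it is judged:
By the outcome, as a careful person would: the job done as asked, in the order asked, and still so for the second after the job is handed in, with the robot touching nothing.
It also fails if it takes over 51 s, if anything falls off the work surface, if the arm or the gripper's body presses on something with over 40 N, if the wrist force passes 120 N, or if a joint passes its speed limit or range.

### The arm

A 6-joint arm with a two-finger parallel gripper is mounted at the origin on a cart in front of the work surface, level with it; the furniture and walls round the work are solid. World frame = base frame: x ahead of the robot, y to its left, z up, the work surface at z = 0. Lengths are in m, angles in rad, forces in N, time in s.
With the tool pointing down it reaches from about 0.25 to 0.775 m from the base axis. Payload 8.9 kg.
Tool frame: the origin (TCP) lies at the very end of the fingers, on their centre line; the grasp point (between the pads) lies 19 mm behind it (ctrl.pinch_z is the distance from the TCP to the grasp point, in m); z points along the fingers, y is the line along which they close (so a half turn about z gives the same grasp; the last joint's range is limited). The gripper opens to 85 mm and grips with 20 to 120 N. Pads are 22 mm wide; open, the fingers measure 114 mm over their backs; the gripper's body (76 mm by 85 mm) begins 54 mm behind the grasp point. The pads swing forward as they close: fully open they stand 13 mm farther back than shut.
Start: joints at [-1.255, 0.291, -0.153, 1.127, 0, 1.431], TCP at [0.231, -0.472, 0.199] pointing down, gripper open.
Joint ranges: [-2.52, 2.52], [-0.91, 1.74], [-1.3, 1.37], [-1.96, 2.02], [-1.52, 1.47], [-3.14, 3.14]. Speed limits (rad/s): [2.22, 2.22, 2.79, 3.14, 3.14, 3.14].

### API

Orientations are given as a unit quaternion [w, x, y, z].
In Python, from workcell import ctrl gives the robot as it stands.
- The arm moves only by the tool send_rows, never from a script. Its argument "rows" is a list of rows, each a list of 5 numbers: the shift along the tool's x, y, z in mm, then the turn about the tool's z in degrees, then the closure, from -1 (fully open) to 1 (shut). A call has 1 to 20 rows; each row shifts and turns the commanded pose from where the row before left it, along the tool's axes as they then stand; what a row does not reach is not made up. A row lasts 1/8 s, in which the tool goes at most 62.5 mm and 10.7 degrees, less where a joint would pass 70% of its speed; a pose out of reach is approached as far as the arm can. A call with a gripper value outside its range is refused whole. The fingers move at their own pace and stop on an object; the grip force is fixed at half the most. Time passes only in rows, so rows that do not move let the fingers close. It gives the time, the measured TCP pose, the force, the opening and the grip force at its end, in the units of the state.
- ctrl.sense(): the state, without advancing time (a new reading comes with each control period).
- ctrl.read_camera(name): name is "scene" or "side" or "wrist"; returns a dict with "pixels" (480x640x3 uint8, red, green, blue), "range_z" (480x640 float32, m along the optical axis (not along the pixel's ray), 0 where there is no reading), "intrinsics" (3x3 intrinsics, pixels), "R" (3x3) and "t" (3): a world point X has camera coordinates R X + t; the wrist camera has in their place "hand_eye" (4x4, takes a point from camera to tool coordinates, whose origin is the TCP and whose axes are the flange's). Camera axes: x right, y down, z forward; pixel columns grow to the right and rows downward; lengths in m; the calibration is good to about 2 mm. A picture is of the moment at which its call begins: read the wrist's pose just before it.
- ctrl.sign_off(): hands the job in; it is judged then, once.
Trained networks look in a picture, given as the dict that the camera call returned (one of the last four; its "shot" number tells which), for a name from the list of things; names that differ only in an ending like _2 or _b are one class to them, and where a whole thing is asked for, a point or a joint stands for the part that bears it (a point fixed in the world has none). Each returns a list of dicts, best first, with "p" (0 to 1); they miss things now and then, are a little off and sometimes report something else, mostly with a low value. They report only what shows in the picture. A call takes as long as a camera call.
- ctrl.boxes_of(picture, label): "pixel" ([column, row] in pixels, amid what is visible of it).
- ctrl.masks_of(picture, label): "pixels" (480x640 bool, what is visible of it) and "pixel" ([column, row] in pixels, amid what is visible of it).
- ctrl.pinpoint(picture, label): "pixel" ([column, row] in pixels: a listed point, or the origin of a listed thing).
The state is a dict: "clock": time; "joint_pos": joint angles; "qd": joint speeds; "effort": joint torques, N m; "position": TCP position; "tcp_rot": TCP orientation; "force": force on the tool from outside, world axes, zero at the start; "wrist_torque": the same for the moment, N m; "width": finger opening in m; "grasp_force": force on a finger pad.
Only numpy, scipy, OpenCV 4.12 (cv2) and the standard library are available. Lean on these libraries where they do the work, as an engineer would, in place of code of your own. Each camera call takes 0.05 s, during which the arm holds its last target. There are 200 camera calls.

## Working session

There is one attempt and no reset: what is moved stays moved. The work goes in short steps, Python scripts to look and compute and a tool call to move; the robot and the scene stay as the last step left them, time stands still between calls to the robot, and variables do not carry over. Pictures are saved under pics/ and viewed, at most 12 in all, crops included, and the job is handed in when it is done.

Besides the shell and the picture viewer there is one more tool, called after "Request:" by a JSON object that holds its "op" and its "data", one argument or row to a line. send_rows: Moves the arm, as the interface text tells. Its arguments: {"type":"object","properties":{"rows":{"type":"array","items":{"type":"array","items":{"type":"number"}}}},"required":["rows"]}

```bash
mkdir -p pics
cat > h.py <<'E'
from workcell import ctrl
import numpy as np, cv2
from scipy.spatial.transform import Rotation as Rn
def world(pic,px,z=None,st=None):
    K=np.array(pic["intrinsics"]);c,r=px
    ray=np.linalg.inv(K)@[c,r,1]
    if "R" in pic:
        R=np.array(pic["R"]);t=np.array(pic["t"]);A=R.T;o=-R.T@t
    else:
        q=st["tcp_rot"];Rt=Rn.from_quat([q[1],q[2],q[3],q[0]]).as_matrix();H=np.array(pic["hand_eye"])
        A=Rt@H[:3,:3];o=Rt@H[:3,3]+np.array(st["position"])
    if z is None:
        d=pic["range_z"][int(round(r)),int(round(c))]
        return o+A@ray*d
    v=A@ray
    return o+v*(z-o[2])/v[2]
def save(pic,n): cv2.imwrite(f"pics/{n}.png",cv2.cvtColor(pic["pixels"],cv2.COLOR_RGB2BGR))
E
python3 - <<'E'
from h import *
np.set_printoptions(precision=4,suppress=True)
Z=dict(holder=0,stop_face=.015,jaw_face=None,phone=.008,handle_grip=.055,handle_axis=.055,paste_jar=0,loupe=0,kapton_roll=0)
for n in ("scene","side"):
    p=ctrl.read_camera(n);save(p,n+"0")
    for l,z in Z.items():
        r=ctrl.pinpoint(p,l)
        if r: print(n,l,round(r[0]["p"],2),np.round(r[0]["pixel"]),world(p,r[0]["pixel"],.02 if z is None else z))
s=ctrl.sense();print(s)
E
```

```text
scene holder 0.57 [283. 244.] [ 0.5252 -0.2696  0.    ]
scene stop_face 0.76 [304. 227.] [ 0.5913 -0.2761  0.015 ]
scene jaw_face 0.71 [296. 254.] [ 0.517  -0.3249  0.02  ]
scene phone 0.7 [274. 250.] [ 0.4944 -0.2724  0.008 ]
scene handle_grip 0.69 [332. 285.] [ 0.5045 -0.4596  0.055 ]
scene handle_axis 0.92 [312. 256.] [ 0.5267 -0.3736  0.055 ]
scene paste_jar 0.83 [353. 354.] [ 0.4424 -0.5833  0.    ]
scene loupe 0.71 [336. 204.] [ 0.7134 -0.2671  0.    ]
scene kapton_roll 0.57 [276. 248.] [ 0.5048 -0.2657  0.    ]
side holder 0.82 [301. 252.] [ 0.5239 -0.2717  0.    ]
side stop_face 0.73 [326. 237.] [ 0.5986 -0.2665  0.015 ]
side jaw_face 0.72 [309. 256.] [ 0.5237 -0.3178  0.02  ]
side phone 0.92 [287. 255.] [ 0.4867 -0.2734  0.008 ]
side handle_grip 0.81 [334. 279.] [ 0.5131 -0.4517  0.055 ]
side handle_axis 0.83 [318. 254.] [ 0.5231 -0.3611  0.055 ]
side paste_jar 0.94 [334. 352.] [ 0.4363 -0.5838  0.    ]
side loupe 0.66 [366. 225.] [ 0.7232 -0.2589  0.    ]
side kapton_roll 0.84 [230. 223.] [ 0.4187 -0.0666  0.    ]
{'clock': 1.0, 'joint_pos': array([-1.2553,  0.2907, -0.1534,  1.1267, -0.    ,  1.4315]), 'qd': array([-0.0007,  0.0028,  0.001 ,  0.0013,  0.0003,  0.0012]), 'effort': array([ -0.0023, -53.7029,  33.1646,   0.0016,  -0.0003,   0.    ]), 'position': array([ 0.2306, -0.4716,  0.1985]), 'tcp_rot': array([ 0.    ,  0.9743,  0.2254, -0.    ]), 'force': array([-0.8048, -0.3695,  0.0523]), 'wrist_torque': array([0.0087, 0.02  , 0.034 ]), 'grasp_force': 0.0, 'width': 0.0854622414626446}
```

Run:
```python
import cv2
a=cv2.imread("pics/scene0.png")[170:400,200:420];b=cv2.imread("pics/side0.png")[170:400,200:420]
cv2.imwrite("pics/c0.png",cv2.resize(cv2.hconcat([a,b]),(800,418),interpolation=cv2.INTER_CUBIC))
```

```text
(no output)
```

View pics/c0.png

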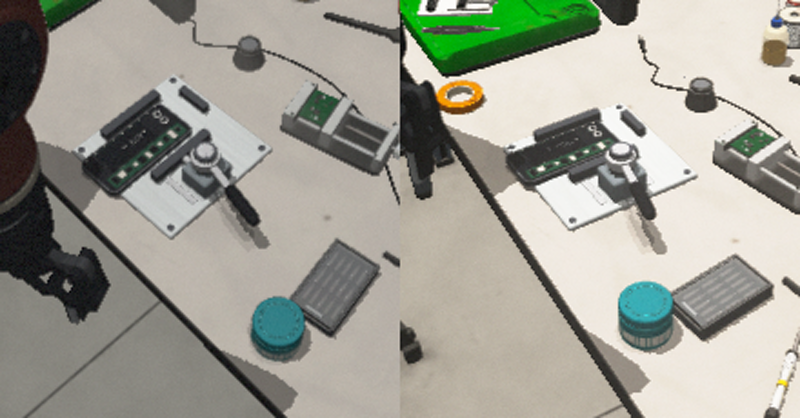

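Request:
{"op": "send_rows", "data": {
  "rows": [
    [0,0,-17,9,1],
    [0,0,-17,9,1],
    [0,0,-16,8,1],
    [34,-28,0,0,1],
    [34,-28,0,0,1],
    [34,-28,0,0,1],
    [34,-28,0,0,1],
    [34,-28,0,0,1],
    [0,0,0,0,1]
  ]
}}

```text
clock: 2.12
position: [0.4022, -0.3296, 0.2485]
tcp_rot: [-0.0, 1.0, 0.002, 0.0]
force: [-0.6, -0.9, -0.0]
width: -0.0001
grasp_force: 0.0
```

Run:
```python
from h import *
np.set_printoptions(precision=4,suppress=True)
Z=dict(holder=0,stop_face=.015,jaw_face=.02,phone=.008,handle_grip=.055,handle_axis=.055)
s=ctrl.sense();p=ctrl.read_camera("wrist");save(p,"w0")
print(s["clock"],s["position"],s["tcp_rot"],s["width"],p["hand_eye"])
for l,z in Z.items():
    r=ctrl.pinpoint(p,l)
    if r: print(l,round(r[0]["p"],2),np.round(r[0]["pixel"]),world(p,r[0]["pixel"],z,s))
```

```text
2.125 [ 0.4022 -0.3296  0.2485] [-0.0002  1.      0.0023  0.0002] -7.823487973184314e-05 [[-0.0013 -0.9501 -0.3121  0.0789]
 [ 1.     -0.001  -0.0013  0.0017]
 [ 0.0009 -0.3121  0.9501 -0.175 ]
 [ 0.      0.      0.      1.    ]]
phone 0.56 [271. 110.] [ 0.4894 -0.2779  0.008 ]
handle_grip 0.66 [456.  86.] [ 0.5112 -0.4595  0.055 ]
handle_axis 0.95 [370.  68.] [ 0.5257 -0.3773  0.055 ]
```

View pics/w0.png

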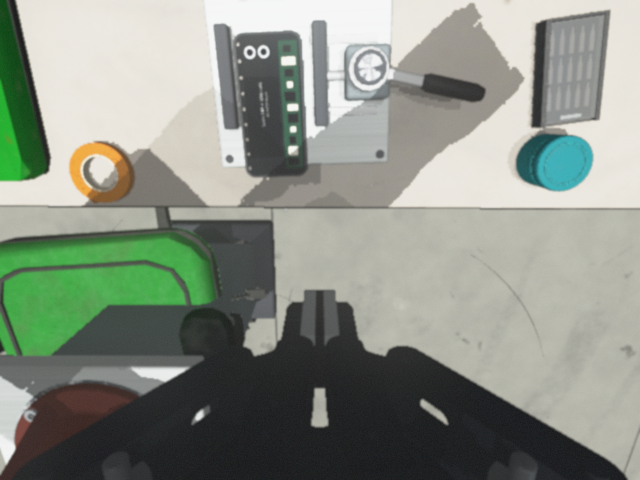

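Run:
```python
from h import *
np.set_printoptions(precision=4,suppress=True)
s=ctrl.sense();p=ctrl.read_camera("wrist")
for n,px,z in [("phL",(248,172),.016),("phR",(305,174),.016),("phFL",(236,36),.016),("phFR",(299,33),.016),("plL",(217,167),.008),("plR",(388,163),.008),("screwL",(230,158),.008),("screwR",(380,154),.008),("jawFixIn0",(238,126),.024),("jawFixIn1",(230,24),.024),("jawSl0",(315,125),.024),("jawSl1",(312,21),.024),("tableedge",(300,207),0),("gripend",(483,93),.055),("gripstart",(425,82),.055),("hub",(370,66),.071)]:
    print(n,world(p,px,z,s))
```

```text
phL [ 0.4219 -0.2534  0.016 ]
phR [ 0.4196 -0.3174  0.016 ]
phFL [ 0.5577 -0.25    0.016 ]
phFR [ 0.5603 -0.3133  0.016 ]
plL [ 0.4265 -0.2168  0.008 ]
plR [ 0.4307 -0.4114  0.008 ]
screwL [ 0.4366 -0.2325  0.008 ]
screwR [ 0.4407 -0.4019  0.008 ]
jawFixIn0 [ 0.4714 -0.2475  0.024 ]
jawFixIn1 [ 0.5666 -0.2465  0.024 ]
jawSl0 [ 0.4723 -0.329   0.024 ]
jawSl1 [ 0.569  -0.3266  0.024 ]
tableedge [ 0.3778 -0.3101  0.    ]
gripend [ 0.5015 -0.4891  0.055 ]
gripstart [ 0.5113 -0.4332  0.055 ]
hub [ 0.5231 -0.3788  0.071 ]
```

Request:
{"op": "send_rows", "data": {
  "rows": [
    [-2,-11,45,-1,1],
    [-2,-11,45,0,1],
    [-2,-11,50,0,1],
    [-1,-11,50,0,1],
    [0,0,30,0,1],
    [0,0,16,0,1],
    [0,0,0,0,1],
    [0,0,0,0,1]
  ]
}}

```text
clock: 3.52
position: [0.3931, -0.2882, 0.0132]
tcp_rot: [0.0, 1.0, 0.009, 0.0]
force: [-0.1, 0.1, -0.2]
width: 0.0002
grasp_force: 0.0
```

Request:
{"op": "send_rows", "data": {
  "rows": [
    [7,0,1.5,0,1],
    [6,0,0,0,1],
    [3,0,0,0,1],
    [3,0,0,0,1],
    [3,0,0,0,1],
    [3,0,0,0,1],
    [0,0,0,0,1]
  ]
}}

```text
clock: 4.4
position: [0.4181, -0.2871, 0.011]
tcp_rot: [0.0, 1.0, 0.009, 0.0]
force: [-1.0, -0.2, -0.7]
width: -0.0001
grasp_force: 0.0
```

Run:
```python
from h import *
np.set_printoptions(precision=4,suppress=True)
s=ctrl.sense();p=ctrl.read_camera("side");print(s["force"],s["position"])
a=p["pixels"][205:305,230:380,::-1]
cv2.imwrite("pics/c1.png",cv2.resize(a,(750,500),interpolation=cv2.INTER_CUBIC))
```

```text
[-1.0018 -0.1606 -0.6852] [ 0.4181 -0.2871  0.011 ]
```

View pics/c1.png

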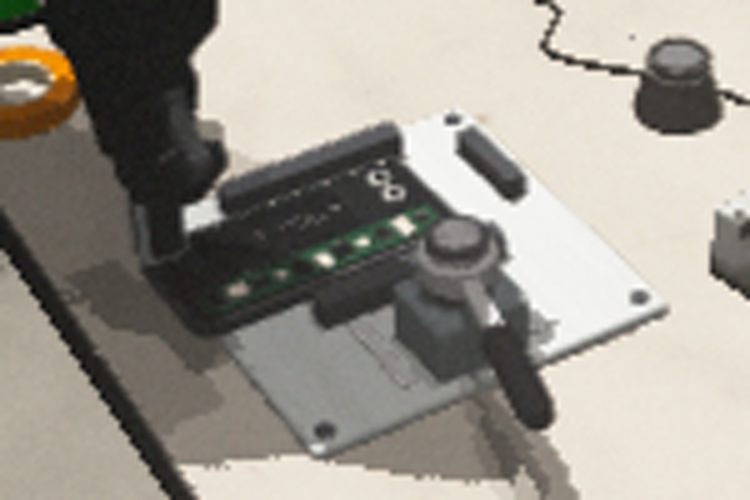

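Request:
{"op": "send_rows", "data": {
  "rows": [
    [3,0,0,0,1],
    [3,0,0,0,1],
    [3,0,0,0,1],
    [3,0,0,0,1],
    [2,0,0,0,1],
    [0,0,0,0,1]
  ]
}}

```text
clock: 5.2
position: [0.432, -0.2868, 0.011]
tcp_rot: [0.0, 1.0, 0.009, -0.0]
force: [-0.2, -0.1, 0.3]
width: -0.0001
grasp_force: 0.0
```

Request:
{"op": "send_rows", "data": {
  "rows": [
    [1,0,0,0,1],
    [1,0,0,0,1],
    [0,0,0,0,1]
  ]
}}

```text
clock: 5.58
position: [0.4339, -0.2868, 0.011]
tcp_rot: [0.0, 1.0, 0.009, 0.0]
force: [-0.1, -0.0, 0.6]
width: -0.0002
grasp_force: 0.0
```

Request:
{"op": "send_rows", "data": {
  "rows": [
    [1,0,0,0,1],
    [1,0,0,0,1],
    [1,0,0,0,1]
  ]
}}

```text
clock: 5.95
position: [0.4369, -0.2867, 0.011]
tcp_rot: [-0.0, 1.0, 0.009, -0.0]
force: [0.4, 0.3, -0.3]
width: -0.0
grasp_force: 0.0
```

Request:
{"op": "send_rows", "data": {
  "rows": [
    [1,0,0,0,1],
    [1,0,0,0,1]
  ]
}}

```text
clock: 6.2
position: [0.4389, -0.2867, 0.011]
tcp_rot: [-0.0, 1.0, 0.009, -0.0]
force: [0.1, -0.8, -0.1]
width: -0.0003
grasp_force: 0.0
```

Run:
```python
from h import *
np.set_printoptions(precision=4,suppress=True)
s=ctrl.sense();print(s["force"],s["position"])
for n in("scene","side"):
    p=ctrl.read_camera(n)
    for l,z in (("phone",.008),("stop_face",.015)):
        r=ctrl.pinpoint(p,l)
        if r: print(n,l,r[0]["p"],world(p,r[0]["pixel"],z))
a=p["pixels"][205:305,230:380,::-1]
cv2.imwrite("pics/c2.png",cv2.resize(a,(750,500),interpolation=cv2.INTER_CUBIC))
```

```text
[ 0.1113 -0.788  -0.0717] [ 0.4389 -0.2867  0.011 ]
scene phone 0.95 [ 0.4933 -0.2755  0.008 ]
scene stop_face 0.69 [ 0.5929 -0.2776  0.015 ]
side phone 0.95 [ 0.4839 -0.2763  0.008 ]
side stop_face 0.56 [ 0.5936 -0.2641  0.015 ]
```

View pics/c2.png

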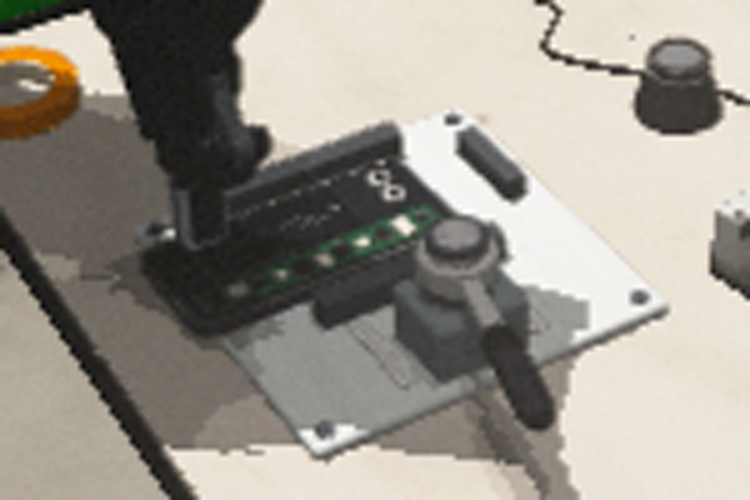

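Run:
```python
from h import *
np.set_printoptions(precision=4,suppress=True)
s=ctrl.sense()
for n in("side","scene"):
    p=ctrl.read_camera(n);K=p["intrinsics"]
    pr=lambda X:(lambda c:(K@c)[:2]/c[2])(p["R"]@np.array(X)+p["t"])
    print(n,"tcp px",pr(s["position"]))
    if n=="side":
        for px in [(268,254),(270,252),(272,250),(270,245),(262,261),(285,255),(300,250),(275,270),(290,285)]:
            print(px,world(p,px))
        a=p["pixels"][235:285,245:305,::-1];big=cv2.resize(a,(720,600),interpolation=cv2.INTER_CUBIC)
        u=(pr(s["position"])-[245,235]+.5)*12;cv2.circle(big,tuple(int(v) for v in u),5,(0,0,255),2);cv2.imwrite("pics/c3.png",big)
p=ctrl.read_camera("wrist");save(p,"w1")
```

```text
side tcp px [271.4577 263.3674]
(268, 254) [ 0.4311 -0.2911  0.0457]
(270, 252) [ 0.4338 -0.298   0.0552]
(272, 250) [ 0.4392 -0.298   0.0588]
(270, 245) [ 0.4343 -0.3014  0.0776]
(262, 261) [ 0.4215 -0.2718  0.0149]
(285, 255) [ 0.4773 -0.2813  0.0167]
(300, 250) [ 0.5158 -0.2849  0.0189]
(275, 270) [ 0.4355 -0.3138  0.012 ]
(290, 285) [ 0.4443 -0.3738  0.0082]
scene tcp px [260.0284 265.9474]
```

View pics/c3.png

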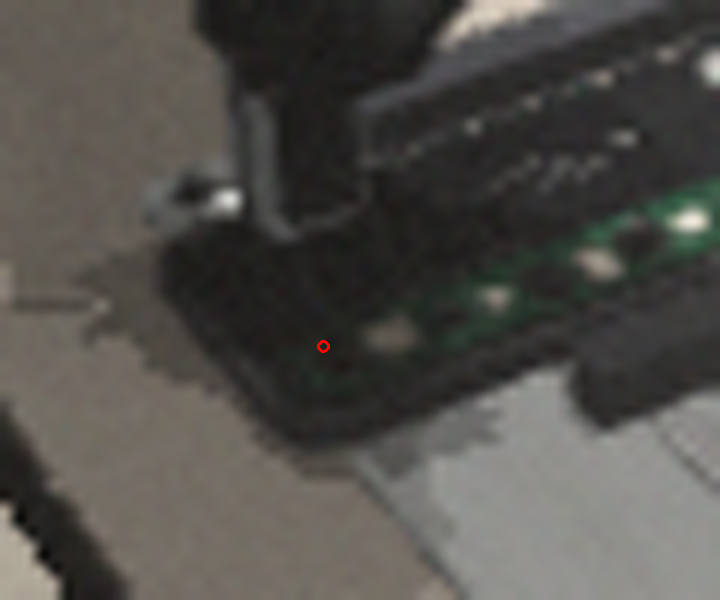

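View pics/w1.png

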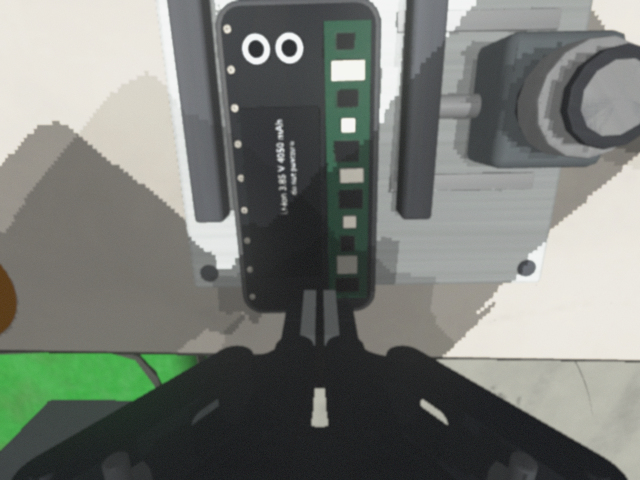

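Run:
```python
from h import *
np.set_printoptions(precision=3,suppress=True,linewidth=150)
s=ctrl.sense();print(s["position"],s["joint_pos"])
p=ctrl.read_camera("side")
for r in range(246,270,2): print(r,[tuple(int(1000*v) for v in world(p,(c,r))) for c in (264,267,270,273,276)])
w=ctrl.read_camera("wrist");H=np.array(w["hand_eye"]);K=w["intrinsics"]
for z in (0,-.02,-.04):
    c=np.linalg.inv(H)@[0,0,z,1];print(z,(K@c[:3])[:2]/c[2], c[2])
print([ (r,round(float(w["range_z"][r,305]),4),round(float(w["range_z"][r,320]),4),np.round(world(w,(310,r),None,s),3)) for r in range(280,345,6)])
```

```text
[ 0.439 -0.287  0.011] [-0.718  0.473 -0.426  0.672 -0.     2.405]
246 [(427, -279, 62), (430, -290, 68), (434, -299, 73), (441, -300, 70), (473, -237, 16)]
248 [(427, -278, 56), (430, -290, 63), (434, -299, 67), (441, -299, 65), (470, -244, 15)]
250 [(443, -232, 11), (429, -292, 59), (433, -299, 62), (441, -297, 57), (466, -254, 18)]
252 [(441, -238, 11), (428, -292, 53), (433, -297, 54), (441, -296, 51), (463, -261, 17)]
254 [(436, -250, 14), (428, -291, 47), (434, -296, 47), (452, -267, 20), (458, -270, 20)]
256 [(432, -257, 15), (439, -260, 14), (444, -268, 18), (449, -273, 19), (455, -276, 19)]
258 [(429, -265, 15), (435, -269, 16), (442, -271, 15), (446, -279, 18), (453, -281, 17)]
260 [(426, -272, 16), (432, -277, 17), (439, -278, 15), (443, -286, 18), (450, -287, 16)]
262 [(422, -280, 17), (429, -282, 15), (435, -287, 17), (440, -292, 18), (446, -295, 18)]
264 [(421, -283, 14), (426, -288, 15), (431, -296, 18), (438, -296, 16), (444, -300, 16)]
266 [(420, -284, 9), (422, -300, 20), (429, -300, 16), (434, -306, 19), (441, -308, 17)]
268 [(420, -281, 1), (420, -301, 15), (426, -306, 16), (432, -310, 16), (438, -313, 16)]
0 [316.601 275.539] 0.1908534882896973
-0.02 [316.267 292.887] 0.1718523771141055
-0.04 [315.849 314.547] 0.15285126593851367
[(280, 0.1856, 0.1851, array([ 0.439, -0.283,  0.016])), (286, 0.1882, 0.1882, array([ 0.435, -0.283,  0.016])), (292, 0.1525, 0.1522, array([ 0.448, -0.284,  0.048])), (298, 0.1465, 0.1462, array([ 0.448, -0.284,  0.054])), (304, 0.1418, 0.1418, array([ 0.447, -0.284,  0.057])), (310, 0.138, 0.1374, array([ 0.448, -0.284,  0.064])), (316, 0.1319, 0.133, array([ 0.448, -0.285,  0.069])), (322, 0.1293, 0.1281, array([ 0.449, -0.285,  0.073])), (328, 0.1258, 0.125, array([ 0.449, -0.285,  0.077])), (334, 0.1224, 0.1222, array([ 0.449, -0.285,  0.081])), (340, 0.1165, 0.121, array([ 0.449, -0.285,  0.084]))]
```

Request:
{"op": "send_rows", "data": {
  "rows": [
    [-23,0,0,0,1],
    [-23,0,0,0,1],
    [0,0,15,0,1],
    [0,0,13,0,1],
    [0,0,0,0,1]
  ]
}}

```text
clock: 7.38
position: [0.3924, -0.287, -0.0179]
tcp_rot: [-0.001, 1.0, 0.009, -0.001]
force: [0.1, 0.6, -0.0]
width: 0.0003
grasp_force: 0.0
```

```bash
cat > tip.py <<'E'
from h import *
np.set_printoptions(precision=4,suppress=True,linewidth=150)
s=ctrl.sense();print(ctrl.pinch_z,s["position"],s["force"])
p=ctrl.read_camera("side");K=p["intrinsics"];q=np.array(s["position"])
c=p["R"]@(q+[0,0,.034])+p["t"];u=(K@c)[:2]/c[2];print(u)
X=[world(p,(a,b)) for b in range(int(u[1])-25,int(u[1])+15) for a in range(int(u[0])-12,int(u[0])+12)]
X=np.array([x for x in X if abs(x[0]-q[0])<.013 and abs(x[1]-q[1])<.02])
print("side tip z", np.sort(np.round(X[:,2],4))[::max(1,len(X)//40)])
w=ctrl.read_camera("wrist")
print([(r,np.round(world(w,(310,r),None,s),3)) for r in range(270,304,3)])
E
python3 tip.py
```

```text
0.0187 [ 0.3924 -0.287  -0.0179] [ 0.0752  0.6028 -0.0245]
[253.0781 268.291 ]
side tip z [-0.0261 -0.0163 -0.0068 -0.0027 -0.0023 -0.0017 -0.0009 -0.0004 -0.0001  0.0001  0.0002  0.0007  0.001   0.0012  0.0015  0.0018  0.002   0.0022
  0.0029  0.0043  0.0203  0.0226  0.0258  0.027   0.0301  0.0313  0.0324  0.0356  0.0372  0.0393  0.0415  0.0428  0.0442  0.0469  0.0506  0.0609
  0.0653  0.0685  0.074   0.0815  0.0843  0.0863  0.098 ]
[(270, array([ 0.403, -0.284, -0.   ])), (273, array([ 0.402, -0.284, -0.   ])), (276, array([ 0.399, -0.284, -0.001])), (279, array([ 0.399, -0.284,  0.   ])), (282, array([ 0.397, -0.284, -0.001])), (285, array([ 0.395, -0.284, -0.001])), (288, array([ 0.394, -0.284, -0.   ])), (291, array([ 0.402, -0.284,  0.02 ])), (294, array([ 0.402, -0.284,  0.022])), (297, array([ 0.402, -0.285,  0.025])), (300, array([ 0.402, -0.285,  0.027])), (303, array([ 0.402, -0.285,  0.03 ]))]
```

Request:
{"op": "send_rows", "data": {
  "rows": [
    [0,0,6.5,0,1],
    [8,0,0,0,1],
    [6,0,0,0,1],
    [3,0,0,0,1],
    [3,0,0,0,1],
    [3,0,0,0,1],
    [3,0,0,0,1]
  ]
}}

```text
clock: 8.35
position: [0.4189, -0.2871, -0.0235]
tcp_rot: [-0.0, 1.0, 0.009, -0.0]
force: [-1.6, 0.9, 1.0]
width: -0.0
grasp_force: 0.6
```

Run:
```python
from h import *
np.set_printoptions(precision=4,suppress=True)
s=ctrl.sense();w=ctrl.read_camera("wrist")
print(s["position"],s["force"],[(r,np.round(world(w,(310,r),None,s),3)) for r in range(276,300,3)])
for c in (260,290,350):print([(r,np.round(world(w,(c,r),None,s),3)) for r in range(255,300,3)][::2])
a=w["pixels"][100:400,120:520,::-1];cv2.imwrite("pics/c4.png",cv2.resize(a,(640,480)))
```

```text
[ 0.4189 -0.2871 -0.0235] [-1.632   0.9064  1.0174] [(276, array([ 0.437, -0.284,  0.017])), (279, array([ 0.435, -0.284,  0.015])), (282, array([ 0.434, -0.284,  0.015])), (285, array([ 0.432, -0.284,  0.016])), (288, array([ 0.431, -0.284,  0.016])), (291, array([ 0.429, -0.284,  0.015])), (294, array([ 0.429, -0.285,  0.017])), (297, array([ 0.428, -0.285,  0.019]))]
[(255, array([ 0.445, -0.264,  0.016])), (261, array([ 0.442, -0.264,  0.015])), (267, array([ 0.441, -0.264,  0.017])), (273, array([ 0.437, -0.264,  0.015])), (279, array([ 0.434, -0.264,  0.015])), (285, array([ 0.432, -0.264,  0.016])), (291, array([ 0.429, -0.264,  0.015])), (297, array([ 0.418, -0.261, -0.   ]))]
[(255, array([ 0.445, -0.276,  0.015])), (261, array([ 0.498, -0.287,  0.151])), (267, array([ 0.44 , -0.276,  0.016])), (273, array([ 0.438, -0.276,  0.016])), (279, array([ 0.435, -0.276,  0.016])), (285, array([ 0.432, -0.276,  0.015])), (291, array([ 0.429, -0.276,  0.015])), (297, array([ 0.419, -0.275,  0.   ]))]
[(255, array([ 0.446, -0.3  ,  0.017])), (261, array([ 0.444, -0.3  ,  0.018])), (267, array([ 0.441, -0.301,  0.017])), (273, array([ 0.438, -0.301,  0.016])), (279, array([ 0.435, -0.301,  0.016])), (285, array([ 0.432, -0.301,  0.015])), (291, array([ 0.429, -0.301,  0.014])), (297, array([ 0.419, -0.303, -0.   ]))]
```

View pics/c4.png

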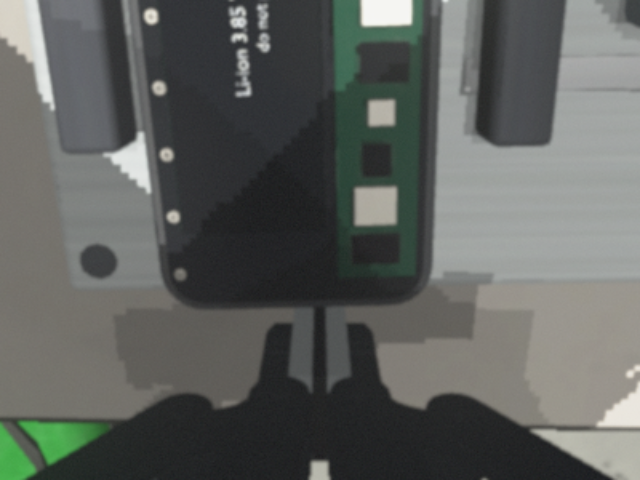

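Request:
{"op": "send_rows", "data": {
  "rows": [
    [3,0,0,0,1],
    [3,0,0,0,1],
    [3,0,0,0,1],
    [3,0,0,0,1],
    [2,0,0,0,1],
    [1,0,0,0,1]
  ]
}}

```text
clock: 9.15
position: [0.434, -0.2868, -0.0235]
tcp_rot: [-0.0, 1.0, 0.009, -0.0]
force: [-1.9, -0.7, 0.2]
width: -0.0002
grasp_force: 0.6
```

Request:
{"op": "send_rows", "data": {
  "rows": [
    [1,0,0,0,1],
    [1,0,0,0,1]
  ]
}}

```text
clock: 9.4
position: [0.4359, -0.2867, -0.0235]
tcp_rot: [-0.0, 1.0, 0.009, -0.0]
force: [-1.7, 0.0, 0.6]
width: 0.0001
grasp_force: 0.5
```

Request:
{"op": "send_rows", "data": {
  "rows": [
    [1,0,0,0,1],
    [1,0,0,0,1]
  ]
}}

```text
clock: 9.65
position: [0.4379, -0.2867, -0.0235]
tcp_rot: [-0.0, 1.0, 0.009, 0.0]
force: [-1.0, 0.1, 1.2]
width: 0.0001
grasp_force: 0.5
```

Request:
{"op": "send_rows", "data": {
  "rows": [
    [0.7,0,0,0,1],
    [0.7,0,0,0,1]
  ]
}}

```text
clock: 9.9
position: [0.439, -0.2866, -0.0236]
tcp_rot: [-0.0, 1.0, 0.009, -0.0]
force: [-3.8, 0.0, 1.3]
width: 0.0001
grasp_force: 1.6
```

Request:
{"op": "send_rows", "data": {
  "rows": [
    [0.7,0,0,0,1],
    [0.7,0,0,0,1]
  ]
}}

```text
clock: 10.15
position: [0.4392, -0.2866, -0.0236]
tcp_rot: [0.0, 1.0, 0.009, -0.001]
force: [-8.7, -1.0, 5.1]
width: 0.0002
grasp_force: 4.5
```

Request:
{"op": "send_rows", "data": {
  "rows": [
    [0.7,0,0,0,1]
  ]
}}

```text
clock: 10.28
position: [0.4392, -0.2865, -0.0237]
tcp_rot: [0.0, 1.0, 0.009, -0.002]
force: [-10.9, -1.7, 7.1]
width: -0.0001
grasp_force: 5.8
```

Request:
{"op": "send_rows", "data": {
  "rows": [
    [-5,0,0,0,1],
    [-15,0,0,0,1],
    [0,0,-40,0,1],
    [0,0,-50,-10,1],
    [0,0,-34,-10,1],
    [0,0,0,-10.5,1],
    [0,0,0,-10.5,1],
    [0,0,0,-10.5,1],
    [0,0,0,-10.5,1],
    [0,0,0,-10.5,1],
    [0,0,0,-10.5,1],
    [0,0,0,-10.5,1],
    [0,0,0,-10.5,1],
    [0,0,0,-10.5,1],
    [0,0,0,-10.5,1],
    [0,0,0,-10.5,1],
    [0,0,0,-10.5,1],
    [0,0,0,-10.5,1],
    [0,0,0,-2,1],
    [0,0,0,0,1]
  ]
}}

```text
clock: 12.78
position: [0.4211, -0.287, 0.1005]
tcp_rot: [0.0, 0.179, 0.984, 0.0]
force: [-0.2, 0.4, -0.6]
width: 0.0001
grasp_force: 0.0
```

Run:
```python
from h import *
np.set_printoptions(precision=4,suppress=True)
s=ctrl.sense();print(s["clock"],s["position"],s["tcp_rot"],s["joint_pos"])
for n in("scene","side"):
    p=ctrl.read_camera(n)
    for l,z in (("phone",.008),("stop_face",.015),("handle_grip",.055),("handle_axis",.055)):
        r=ctrl.pinpoint(p,l)
        if r: print(n,l,r[0]["p"],world(p,r[0]["pixel"],z))
a=p["pixels"][205:305,230:380,::-1]
cv2.imwrite("pics/c5.png",cv2.resize(a,(750,500),interpolation=cv2.INTER_CUBIC))
# handle from side depth: points z .045-.068 outside the hub
V,U=np.mgrid[200:330,280:380];d=p["range_z"][V,U];K=p["intrinsics"]
C=np.stack([(U-K[0,2])/K[0,0]*d,(V-K[1,2])/K[1,1]*d,d],-1).reshape(-1,3)
X=(C-p["t"])@p["R"];m=(X[:,2]>.054)&(X[:,2]<.07)&(X[:,1]<-.43)&(X[:,1]>-.52)&(X[:,0]>.45)
Y=X[m];print(len(Y),Y.mean(0));l=cv2.fitLine(Y[:,:2].astype(np.float32),cv2.DIST_HUBER,0,.01,.01).ravel();print(l, Y.min(0),Y.max(0))
h=X[(X[:,2]>.066)&(X[:,1]>-.42)&(X[:,1]<-.34)&(X[:,0]>.48)&(X[:,0]<.57)];print("hub",len(h),h.mean(0),h.min(0),h.max(0))
```

```text
12.775 [ 0.4211 -0.287   0.1005] [0.     0.179  0.9838 0.    ] [-0.742   0.3408 -0.3566  0.8734  0.0001 -0.3819]
scene phone 0.63 [ 0.5278 -0.2706  0.008 ]
scene handle_grip 0.75 [ 0.51   -0.4565  0.055 ]
scene handle_axis 0.77 [ 0.5234 -0.3701  0.055 ]
side phone 0.72 [ 0.5172 -0.2721  0.008 ]
side stop_face 0.59 [ 0.5969 -0.2665  0.015 ]
side handle_grip 0.84 [ 0.5053 -0.4508  0.055 ]
side handle_axis 0.57 [ 0.5294 -0.3715  0.055 ]
150 [ 0.5074 -0.46    0.0616]
[ 0.1872  0.9823  0.5074 -0.46  ] [ 0.4974 -0.4846  0.0551] [ 0.522  -0.431   0.0659]
hub 100 [ 0.5247 -0.3753  0.0714] [ 0.5112 -0.3889  0.0662] [ 0.5403 -0.3593  0.0747]
```

View pics/c5.png

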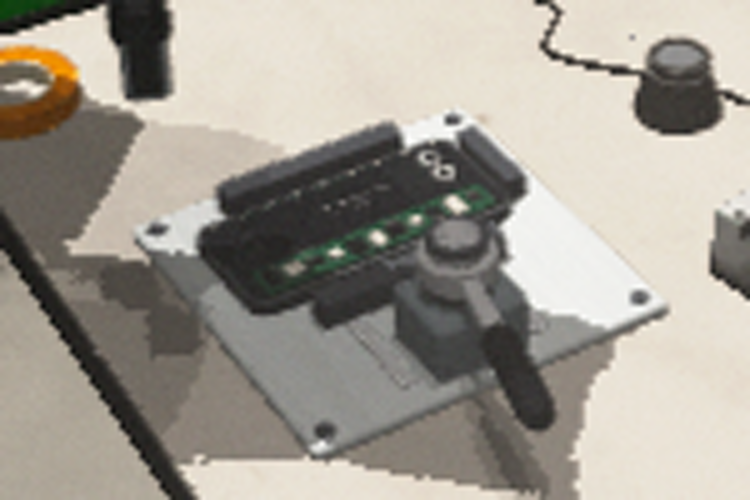

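Request:
{"op": "send_rows", "data": {
  "rows": [
    [0,0,0,-10,1],
    [-38,-38,0,0,1],
    [-39,-39,0,0,1],
    [-38,-39,0,0,1],
    [-38,-39,0,0,1],
    [0,0,40,0,1],
    [0,0,35,0,1],
    [0,0,20,0,1],
    [0,0,0,0,1]
  ]
}}

```text
clock: 14.4
position: [0.5426, -0.466, 0.0035]
tcp_rot: [-0.001, 0.091, 0.996, 0.001]
force: [0.0, 0.8, 0.5]
width: -0.0001
grasp_force: 0.0
```

Run:
```python
from h import *
np.set_printoptions(precision=4,suppress=True)
s=ctrl.sense();print(s["clock"],s["position"],s["tcp_rot"],s["force"],s["joint_pos"])
p=ctrl.read_camera("wrist")
for l in ("handle_grip","handle_axis"):
    r=ctrl.pinpoint(p,l)
    if r: print(l,r[0]["p"],r[0]["pixel"],world(p,r[0]["pixel"],.055,s))
save(p,"w6")
```

```text
14.4 [ 0.5426 -0.466   0.0035] [-0.0014  0.0911  0.9958  0.0012] [0.0163 0.7642 0.467 ] [-0.8117  0.7965  0.1783  0.9563  0.     -0.6293]
handle_grip 0.84 [326.4, 251.6] [ 0.5086 -0.4591  0.055 ]
handle_axis 0.61 [558.7, 251.7] [ 0.5243 -0.3755  0.055 ]
```

View pics/w6.png

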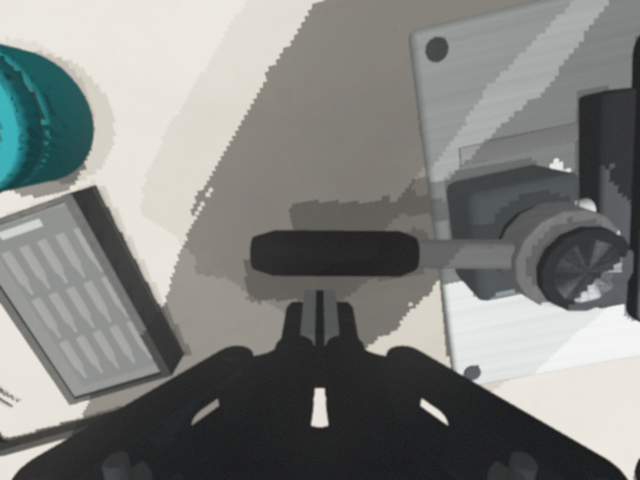

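Request:
{"op": "send_rows", "data": {
  "rows": [
    [8,0,0,0,1],
    [5,0,0,0,1],
    [3,0,0,0,1],
    [5.9,-1.1,0,4,1],
    [5.9,-1.1,0,4,1]
  ]
}}

```text
clock: 15.18
position: [0.5169, -0.4644, 0.0061]
tcp_rot: [0.001, 0.161, 0.987, -0.0]
force: [3.1, 0.2, -0.1]
width: 0.0001
grasp_force: 1.8
```

Request:
{"op": "send_rows", "data": {
  "rows": [
    [5.9,-1.1,0,4,1],
    [5.9,-1.1,0,4,1],
    [5.9,-1.1,0,4,1]
  ]
}}

```text
clock: 15.55
position: [0.4992, -0.4608, 0.0062]
tcp_rot: [0.001, 0.264, 0.965, -0.0]
force: [3.7, -1.6, 0.4]
width: 0.0001
grasp_force: 1.8
```

```bash
cat > f.py <<'E'
from h import *
np.set_printoptions(precision=4,suppress=True)
s=ctrl.sense();q=s["tcp_rot"];R=Rn.from_quat([q[1],q[2],q[3],q[0]]).as_matrix()
A=np.array([.5242,-.376,0]);print(s["clock"],"rel axis in tool",R.T@(np.array(s["position"])-A)*1e3,"yaw",np.degrees(np.arctan2(R[1,0],R[0,0])),"F",R.T@s["force"])
p=ctrl.read_camera("wrist")
for l in ("handle_grip","handle_axis"):
    r=ctrl.pinpoint(p,l)
    if r:
        X=world(p,r[0]["pixel"],.055,s);print(l,r[0]["p"],X,"theta",np.degrees(np.arctan2(A[0]-X[0],A[1]-X[1])))
p=ctrl.read_camera("side")
for l in ("jaw_face",):
    r=ctrl.pinpoint(p,l)
    if r: print(l,r[0]["p"],world(p,r[0]["pixel"],.02))
E
python3 f.py
```

```text
15.55 rel axis in tool [-21.6352 -85.6799  -6.1056] yaw 149.43492770678236 F [-3.9755  0.5153 -0.4068]
handle_grip 0.91 [ 0.4809 -0.4487  0.055 ] theta 30.807407134513493
handle_axis 0.74 [ 0.525  -0.3759  0.055 ] theta -99.37513482038707
jaw_face 0.65 [ 0.5204 -0.3245  0.02  ]
```

Request:
{"op": "send_rows", "data": {
  "rows": [
    [5.9,-1.2,0,4,1],
    [5.9,-1.2,0,4,1],
    [5.9,-1.2,0,4,1]
  ]
}}

```text
clock: 16.18
position: [0.4825, -0.4537, 0.0058]
tcp_rot: [0.001, 0.362, 0.932, -0.0]
force: [3.2, -1.2, 0.7]
width: -0.0002
grasp_force: 1.7
```

Request:
{"op": "send_rows", "data": {
  "rows": [
    [5.9,-1.2,0,4,1],
    [5.9,-1.2,0,4,1]
  ]
}}

```text
clock: 16.42
position: [0.4724, -0.4473, 0.0058]
tcp_rot: [0.001, 0.427, 0.904, -0.0]
force: [3.8, -1.9, 0.8]
width: -0.0
grasp_force: 1.7
```

```bash
python3 f.py
```

```text
16.425 rel axis in tool [-22.0399 -85.3522  -5.796 ] yaw 129.50013760733 F [-3.9316  1.7059 -0.811 ]
handle_grip 0.59 [ 0.46   -0.4314  0.055 ] theta 49.22999692786176
handle_axis 0.79 [ 0.5243 -0.3761  0.055 ] theta -39.152042759834764
jaw_face 0.57 [ 0.5136 -0.3075  0.02  ]
```

Request:
{"op": "send_rows", "data": {
  "rows": [
    [3,-0.7,0,2,1],
    [3,-0.7,0,2,1],
    [3,-0.7,0,2,1]
  ]
}}

```text
clock: 17.05
position: [0.4646, -0.4408, 0.0055]
tcp_rot: [0.0, 0.474, 0.881, -0.0]
force: [3.1, -1.8, 0.7]
width: 0.0005
grasp_force: 1.7
```

Request:
{"op": "send_rows", "data": {
  "rows": [
    [3,-0.7,0,2,1],
    [3,-0.7,0,2,1]
  ]
}}

```text
clock: 17.3
position: [0.4601, -0.4364, 0.0056]
tcp_rot: [0.0, 0.504, 0.863, -0.0]
force: [3.5, -2.1, 0.3]
width: 0.0001
grasp_force: 1.7
```

Request:
{"op": "send_rows", "data": {
  "rows": [
    [3,-0.7,0,2,1]
  ]
}}

```text
clock: 17.42
position: [0.458, -0.4341, 0.0056]
tcp_rot: [0.0, 0.519, 0.855, 0.0]
force: [3.1, -1.6, 0.8]
width: -0.0002
grasp_force: 1.7
```

Request:
{"op": "send_rows", "data": {
  "rows": [
    [3,-0.7,0,2,1]
  ]
}}

```text
clock: 17.55
position: [0.456, -0.4318, 0.0055]
tcp_rot: [0.0, 0.534, 0.845, -0.0]
force: [3.4, -1.3, 0.3]
width: -0.0001
grasp_force: 1.7
```

Request:
{"op": "send_rows", "data": {
  "rows": [
    [3,-0.7,0,2,1]
  ]
}}

```text
clock: 17.68
position: [0.4541, -0.4294, 0.0056]
tcp_rot: [0.0, 0.549, 0.836, -0.0]
force: [3.3, -2.5, 0.8]
width: -0.0001
grasp_force: 1.7
```

Request:
{"op": "send_rows", "data": {
  "rows": [
    [3,-0.7,0,2,1]
  ]
}}

```text
clock: 17.8
position: [0.4522, -0.4269, 0.0055]
tcp_rot: [0.0, 0.563, 0.826, -0.0]
force: [3.5, -2.2, -0.8]
width: 0.0001
grasp_force: 1.7
```

Request:
{"op": "send_rows", "data": {
  "rows": [
    [3,-0.7,0,2,1]
  ]
}}

```text
clock: 17.92
position: [0.4505, -0.4244, 0.0055]
tcp_rot: [0.0, 0.578, 0.816, -0.0]
force: [3.2, -1.8, 0.6]
width: 0.0002
grasp_force: 1.7
```

Request:
{"op": "send_rows", "data": {
  "rows": [
    [3,-0.7,0,2,1]
  ]
}}

```text
clock: 18.05
position: [0.4488, -0.4218, 0.0055]
tcp_rot: [0.0, 0.592, 0.806, -0.0]
force: [2.8, -3.1, 0.4]
width: 0.0
grasp_force: 1.7
```

```bash
python3 f.py
python3 - <<'E'
from h import *
p=ctrl.read_camera("side");V,U=np.mgrid[225:275,280:330];d=p["range_z"][V,U];K=p["intrinsics"]
C=np.stack([(U-K[0,2])/K[0,0]*d,(V-K[1,2])/K[1,1]*d,d],-1).reshape(-1,3)
X=(C-p["t"])@p["R"];
m=(X[:,2]>.0215)&(X[:,2]<.027)&(X[:,0]>.47)&(X[:,0]<.5)&(X[:,1]<-.27)&(X[:,1]>-.36)
print("jaw top y",m.sum(),np.round(np.sort(X[m][:,1]),3)[::4])
E
```

```text
18.05 rel axis in tool [-21.0712 -85.6514  -5.5451] yaw 107.42373761737144 F [-3.8332  1.7158 -0.3534]
handle_grip 0.89 [ 0.4439 -0.4036  0.055 ] theta 71.0585018112846
handle_axis 0.86 [ 0.5237 -0.3761  0.055 ] theta 80.17159840029507
jaw top y 0 []
```

Request:
{"op": "send_rows", "data": {
  "rows": [
    [3,-0.7,0,2,1]
  ]
}}

```text
clock: 18.48
position: [0.4473, -0.4197, 0.0055]
tcp_rot: [0.0, 0.606, 0.796, -0.0]
force: [0.4, -4.0, -0.2]
width: 0.0001
grasp_force: 1.8
```

Request:
{"op": "send_rows", "data": {
  "rows": [
    [3,-0.7,0,2,1]
  ]
}}

```text
clock: 18.6
position: [0.4457, -0.4167, 0.0055]
tcp_rot: [0.0, 0.62, 0.785, -0.0]
force: [1.8, -5.2, 0.3]
width: 0.0002
grasp_force: 2.5
```

Request:
{"op": "send_rows", "data": {
  "rows": [
    [3,-0.7,0,2,1]
  ]
}}

```text
clock: 18.73
position: [0.4446, -0.4146, 0.0058]
tcp_rot: [0.001, 0.633, 0.774, -0.001]
force: [1.6, -6.6, -1.1]
width: 0.0001
grasp_force: 3.3
```

Request:
{"op": "send_rows", "data": {
  "rows": [
    [3,-0.7,0,2,1]
  ]
}}

```text
clock: 18.85
position: [0.4433, -0.412, 0.0058]
tcp_rot: [0.001, 0.647, 0.763, -0.001]
force: [0.7, -5.6, -0.8]
width: -0.0002
grasp_force: 3.4
```

```bash
python3 f.py
```

```text
18.85 rel axis in tool [-22.2751 -85.7291  -5.7462] yaw 99.39059884821461 F [-5.5877 -0.2447  0.7621]
handle_grip 0.9 [ 0.4415 -0.3925  0.055 ] theta 78.72423911084842
handle_axis 0.93 [ 0.5246 -0.3755  0.055 ] theta -143.41915804261697
```

Request:
{"op": "send_rows", "data": {
  "rows": [
    [3,-0.7,0,2,1]
  ]
}}

```text
clock: 19.23
position: [0.4421, -0.4094, 0.0058]
tcp_rot: [0.001, 0.66, 0.751, -0.001]
force: [1.1, -7.2, -1.1]
width: 0.0004
grasp_force: 3.4
```

Request:
{"op": "send_rows", "data": {
  "rows": [
    [3,-0.7,0,2,1]
  ]
}}

```text
clock: 19.35
position: [0.4409, -0.4064, 0.0058]
tcp_rot: [0.001, 0.673, 0.74, -0.001]
force: [1.7, -6.3, -1.4]
width: 0.0001
grasp_force: 3.5
```

```bash
python3 f.py
```

```text
19.35 rel axis in tool [-22.4226 -85.7594  -5.7448] yaw 95.38578970558147 F [-6.4304  1.1004  1.3829]
handle_grip 0.83 [ 0.4404 -0.3871  0.055 ] theta 82.43220439701683
handle_axis 0.91 [ 0.5241 -0.3758  0.055 ] theta 143.85913317639083
```

Request:
{"op": "send_rows", "data": {
  "rows": [
    [2,-0.5,0,1.3,1]
  ]
}}

```text
clock: 19.73
position: [0.4402, -0.4046, 0.0058]
tcp_rot: [0.001, 0.681, 0.732, -0.001]
force: [1.4, -6.6, -0.3]
width: -0.0
grasp_force: 3.5
```

Request:
{"op": "send_rows", "data": {
  "rows": [
    [-4,0,0,0,1],
    [-4,0,0,0,1],
    [-4,0,0,0,1],
    [-6,0,0,0,1],
    [-10,0,0,0,1],
    [-12,0,0,0,1],
    [0,0,0,0,1]
  ]
}}

```text
clock: 20.6
position: [0.443, -0.4442, 0.0053]
tcp_rot: [0.0, 0.681, 0.733, -0.0]
force: [0.4, 0.2, -0.6]
width: 0.0003
grasp_force: 0.0
```

```bash
python3 f.py
python3 - <<'E'
from h import *
p=ctrl.read_camera("side")
a=p["pixels"][205:305,230:380,::-1]
cv2.imwrite("pics/c7.png",cv2.resize(a,(750,500),interpolation=cv2.INTER_CUBIC))
E
```

```text
20.6 rel axis in tool [-62.0575 -85.9577  -5.3293] yaw 94.19574113191214 F [0.1272 0.4199 0.6482]
handle_grip 0.78 [ 0.4431 -0.3963  0.055 ] theta 75.91896313501259
```

View pics/c7.png

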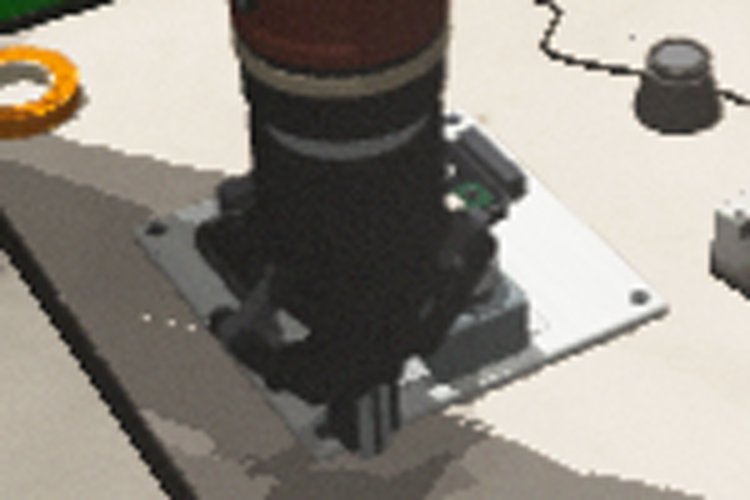

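Request:
{"op": "send_rows", "data": {
  "rows": [
    [-5,0,-45,0,1],
    [0,0,-50,0,1],
    [0,0,-45,0,1],
    [-30,0,0,0,1],
    [-30,0,0,0,1],
    [0,0,0,0,1]
  ]
}}

```text
clock: 21.65
position: [0.4477, -0.5094, 0.1451]
tcp_rot: [0.0, 0.681, 0.732, -0.0]
force: [-0.5, 0.7, 0.3]
width: 0.0
grasp_force: 0.0
```

Run:
```python
from h import *
np.set_printoptions(precision=4,suppress=True)
s=ctrl.sense();w=ctrl.read_camera("wrist");print(s["clock"],s["position"],s["force"])
p=ctrl.read_camera("side")
for n,q,st in (("wrist",w,s),("side",p,None)):
    for l,z in (("phone",.008),("stop_face",.015),("jaw_face",.02),("handle_grip",.055)):
        r=ctrl.pinpoint(q,l)
        if r: print(n,l,r[0]["p"],world(q,r[0]["pixel"],z,st))
a=cv2.resize(w["pixels"][:,:,::-1],(400,300));b=cv2.resize(p["pixels"][205:305,230:380,::-1],(400,300),interpolation=cv2.INTER_CUBIC)
cv2.imwrite("pics/c8.png",cv2.hconcat([a,b]))
```

```text
21.65 [ 0.4477 -0.5094  0.1451] [-0.49    0.6677  0.3258]
wrist stop_face 0.65 [ 0.4438 -0.3909  0.015 ]
wrist handle_grip 0.64 [ 0.4432 -0.3984  0.055 ]
side phone 0.61 [ 0.5235 -0.2717  0.008 ]
side stop_face 0.9 [ 0.5966 -0.2639  0.015 ]
side jaw_face 0.63 [ 0.5168 -0.3019  0.02  ]
side handle_grip 0.66 [ 0.4437 -0.3989  0.055 ]
```

View pics/c8.png

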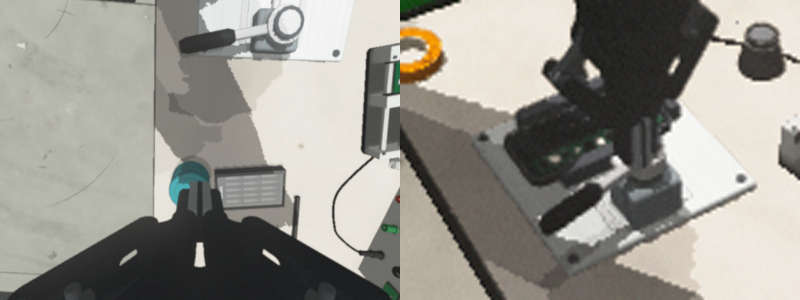

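The wrist and side views show the phone clamped between the jaws at the stop, the handle released and pointing to the near side, and the robot clear of everything.

```bash
python3 -c "
from workcell import ctrl
print(ctrl.sign_off())"
```

```text
the job is handed in; nothing more can be done
None
```

The phone is home against the end stop and clamped. I stopped the handle about 0.13 rad past the slip point (click 0.08, forcing 0.25), let it go, left the jar, tape and loupe untouched, and handed the job in at about 22 s; no verdict came back.

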